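# Free the frame cradle's valve and set it to float

### The job

The lever of the frame cradle's hydraulic valve is locked in hold by the black lock knob on the sloping panel, and nobody remembers whether that screw is left- or right-handed: try it, feel which way it gives, and unscrew it as far as it will go. Then push the T-handled lever away from the robot, through its middle notch and on past the stiffer detent until it drops into the last notch (float). Leave the knob unscrewed and the lever there, let go of everything, and leave the gilded pieces and gilder's things on the bench where they are.

Things in the scene. Friction and masses are not known exactly. Their poses are not given: they have to be found in the camera images.
- valve_block: Fixed grey valve block, 200 (x) by 280 (y) by 45 mm high, origin at the centre of its underside; x points from its front (robot's side) to its back, y left, z up; turned up to 0.3 rad. Left half (+y): sloping aluminium panel with the lock knob. Right half: the lever between two low cheeks up to 78 mm high.
- guard_mid (a point): Middle of the crossbar of the fixed steel guard hoop over the knob: 12 mm tube, 116 mm long along the block's y, at (14, 70, 245) mm in the block's frame; its legs run back and down to x = 85 mm. It bars a gripper pointing straight down at the knob: come in along the knob's leaning axis, from the robot's side.
- knob_grip (a point): Point on the axis of the round black fluted lock knob (head 40 mm across, from 20 to 54 mm above the panel, on a 24 mm stem), 38 mm above the panel; in the block's frame (-16, 65, 119) mm. Its z axis is the knob's axis, out of the panel, leaning 0.436 rad (25 degrees) from vertical towards the block's front (-x).
- lock_knob (a joint): Turn of the knob in rad, 0 screwed down (start), positive counter-clockwise seen looking onto its top. Unscrews EITHER to a stop at +2.4 OR to one at -2.4, as the thread may be; the other way it is hard at once, giving under 0.1 rad when forced. The free way takes 0.12 N m and it stays where left; it does not rise. Grip with 40 N or more. The lever is locked until about 1.7 rad; fully unscrewed is beyond 2.0.
- lever_grip (a point): Centre of the lever's T-handle, a black bar 18 mm thick and 60 mm long along the block's y axis, 130 mm from the lever's pivot on a 12 mm steel shaft. At the start it leans 0.35 rad to the front, at (-45, -85, 182) mm in the block's frame; in float it is at about (51, -85, 180) mm. It swings in an arc about lever_pivot.
- lever_pivot (a point): Fixed pivot of the lever, at (0, -85, 60) mm in the block's frame; the lever turns about the block's y axis through this point.
- valve_lever (a joint): Lever angle in rad, growing as the handle is pushed away from the robot (block's +x). Notches with a little play: hold about 0 (start), lower 0.23 to 0.35, float 0.69 to 0.83 (end stop). Leaving hold takes about 6 N at the handle; the stiffer detent, felt from 0.35 on, about 12 to 15 N; beyond about 0.55 it snaps into float by itself and stays.
- rosette: Bystander: gilded rosette, 72 mm wide, 26 mm high, in front of the valve block; origin at the centre of its underside.
- oval_frame: Bystander: gilded oval frame lying flat, 188 by 138 mm over all and 20 mm high, to the left of the block; origin at the centre of its underside.
- flake_jar: Bystander: closed jar, 64 mm wide, 85 mm high, to the right of the block; origin at the centre of its underside.
- gilding_brush: Bystander: brush 200 mm long, lying along its x axis; origin at the centre of its underside.
- cork_block: Bystander: cork sanding block 90 by 55 by 35 mm; origin at the centre of its underside.
- size_tin: Bystander: closed tin, 70 mm wide, 90 mm high; origin at the centre of its underside.
- corner_piece: Bystander: gilded L-shaped corner ornament, legs about 110 and 95 mm, 25 mm high; origin at the corner.

How it is judged:
By the outcome, as a careful person would: the job done as asked, in the order asked, and still so for the second after the job is handed in, with the robot touching nothing.
It also fails if it takes over 61 s, if anything falls off the work surface, if the arm or the gripper's body presses on something with over 40 N, if the wrist force passes 120 N, or if a joint passes its speed limit or range.

### The arm

A 6-joint arm with a two-finger parallel gripper is mounted at the origin on the work surface. World frame = base frame: x ahead of the robot, y to its left, z up, the work surface at z = 0. Lengths are in m, angles in rad, forces in N, time in s.
With the tool pointing down it reaches from about 0.225 to 0.875 m from the base axis. Payload 3.4 kg.
Tool frame: the origin (TCP) lies at the very end of the fingers, on their centre line; the grasp point (between the pads) lies 19 mm behind it; x points along the fingers, z is the direction in which the jaws open and shut, and the axes are right-handed (so a half turn about x gives the same grasp; the last joint's range is limited). The gripper opens to 85 mm and grips with 20 to 120 N. Pads are 22 mm wide; open, the fingers measure 114 mm over their backs; the gripper's body (76 mm by 85 mm) begins 54 mm behind the grasp point. The pads swing forward as they close: fully open they stand 13 mm farther back than shut.
Start: joints at [1.168, 0.276, 1.505, -0, 1.361, -0.121], TCP at [0.16, 0.552, 0.231] pointing down, gripper open.
Joint ranges: [-2.89, 2.89], [-0.75, 2.08], [0.22, 2.7], [-1.18, 4.32], [0.11, 2.71], [-2.7, 2.7]. Speed limits (rad/s): [2.57, 2.57, 3.14, 3.14, 3.14, 3.14].

### API

Orientations are given as a unit quaternion [w, x, y, z].
In Python, from rig import manip, viewer, finder gives the robot as it stands.
- The arm moves only by the tool move_arm, never from a script. Its argument "rows" is a list of rows, each a list of 3 entries, a list of its own where there are three numbers: the shift along the tool's x, y, z in mm, then the turn about the tool's x in rad, then the finger opening in mm, from 0 to 85.4. A call has 1 to 8 rows; each row is the pose to reach, as a shift and turn from the pose measured when the call began, along the tool's axes at that moment; what a row does not reach only later rows make up. A row lasts 1/12 s, in which the tool goes at most 41.7 mm and 7.16 degrees, less where a joint would pass 70% of its speed; a pose out of reach is approached as far as the arm can. A call with a gripper value outside its range is refused whole. The fingers move at their own pace and stop on an object; "force" is the grip in N (left out, the last holds). Time passes only in rows, so rows that repeat a pose let the fingers close. It gives the time, the measured TCP pose, the force and the opening at its end, in the units of the state.
- manip.get_state(): the state, without advancing time (a new reading comes with each control period).
- viewer.get_image(name): name is "scene" or "top" or "wrist"; returns the picture (420x560x3 uint8, red, green, blue); there is no depth.
- viewer.get_calibration(name): a dict with "mtx" (3x3 intrinsics, pixels), "R" (3x3) and "t" (3): a world point X has camera coordinates R X + t. Camera axes: x right, y down, z forward; pixel columns grow to the right and rows downward; lengths in m; the calibration is good to about 2 mm. A picture is of the moment at which its call begins: read the wrist's pose just before it. get_calibration takes no time and is no camera call; for the wrist camera it gives the pose at the moment of the call.
- manip.sign_off(): hands the job in, once; it reports no verdict.
Trained networks look in the newest picture that a camera, given by its name, has taken for a name from the list of things; names that differ only in an ending like _2 or _b are one class to them, and where a whole thing is asked for, a point or a joint stands for the part that bears it (a point fixed in the world has none). Each returns a list of dicts, best first, with "score" (0 to 1); they miss things now and then, are a little off and sometimes report something else, mostly with a low value. They report only what shows in the picture. A call takes as long as a camera call.
- finder.look_for(target, camera): "centre" ([column, row] in pixels, amid what is visible of it).
- finder.trace(target, camera): "mask" (420x560 bool, what is visible of it) and "centre" ([column, row] in pixels, amid what is visible of it).
The state is a dict: "clock": time; "qpos": joint angles; "qd": joint speeds; "effort": joint torques, N m; "position": TCP position; "ee_rot": TCP orientation; "contact_force": force on the tool from outside, world axes, zero at the start; "moment": the same for the moment, N m; "width": finger opening in m.
Only numpy, scipy, OpenCV 4.12 (cv2) and the standard library are available. Lean on these libraries where they do the work, as an engineer would, in place of code of your own. Each camera call takes 0.05 s, during which the arm holds its last target.

## Working session

There is one attempt and no reset: what is moved stays moved. The work goes in short steps, Python scripts to look and compute and a tool call to move; the robot and the scene stay as the last step left them, time stands still between calls to the robot, and variables do not carry over. Pictures are saved under pics/ and viewed, and the job is handed in when it is done.

Besides the shell and the picture viewer there is one more tool, called as name([rows], argument=value, ...), one row to a line, values as JSON. move_arm: Moves the arm, as the interface text tells. Its arguments: {"type":"object","properties":{"rows":{"type":"array"},"force":{"type":"number"}},"required":["rows"]}

```bash
ls; mkdir -p pics; python3 - <<'E'
from rig import manip, viewer, finder
import cv2
s=manip.get_state(); print(s)
for n in ["scene","top","wrist"]:
    im=viewer.get_image(n); cv2.imwrite(f"pics/{n}0.png",im[:,:,::-1])
    c=viewer.get_calibration(n); print(n,c)
E
```

```text
pics
{'clock': 0.0, 'qpos': array([ 1.16802719e+00,  2.76607453e-01,  1.50615904e+00, -3.68503824e-05,
        1.36068194e+00, -1.20975828e-01]), 'qd': array([ 0.00059477,  0.00105354,  0.00211343,  0.00038167, -0.00180413,
       -0.00012275]), 'effort': array([ 9.36043361e-04, -4.16760170e+01, -2.45808291e+01,  8.20377409e-05,
        1.07548750e-02, -3.30263083e-05]), 'position': array([0.15968822, 0.55182317, 0.23042228]), 'ee_rot': array([ 0.56469696, -0.42517082,  0.56582069,  0.42449272]), 'contact_force': array([-0.23673125,  0.43627634,  0.16139156]), 'moment': array([ 0.01200262, -0.01502263,  0.03122708]), 'width': 0.08551579824112816}
scene {'mtx': array([[448.19447605,   0.        , 280.76020834],
       [  0.        , 448.19447605, 209.83167278],
       [  0.        ,   0.        ,   1.        ]]), 'R': array([[ 0.76663999,  0.642076  ,  0.00124238],
       [ 0.53068363, -0.6325457 , -0.56414611],
       [-0.36143881,  0.43315627, -0.82567404]]), 't': array([-0.38659695, -0.16237795,  1.73997896])}
top {'mtx': array([[406.34147757,   0.        , 276.14351836],
       [  0.        , 406.34147757, 209.94207358],
       [  0.        ,   0.        ,   1.        ]]), 'R': array([[ 0.01254377, -0.99973777,  0.01915821],
       [-0.99470751, -0.0144301 , -0.1017288 ],
       [ 0.10197858, -0.01778075, -0.99462768]]), 't': array([-0.02701747,  0.50320066,  1.28872789])}
wrist {'mtx': array([[308.82742438,   0.        , 276.21458955],
       [  0.        , 308.82742438, 202.15559046],
       [  0.        ,   0.        ,   1.        ]]), 'R': array([[ 0.27780139,  0.96063716, -0.00162586],
       [ 0.91707142, -0.26469818,  0.29818599],
       [ 0.28601818, -0.08432751, -0.9545064 ]]), 't': array([-0.57425766, -0.03974783,  0.37994456])}
```

View pics/scene0.png

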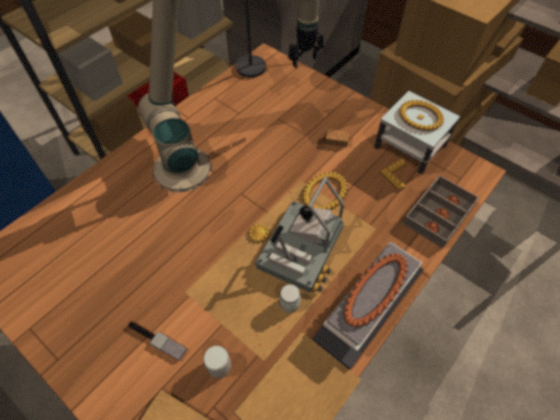

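View pics/top0.png

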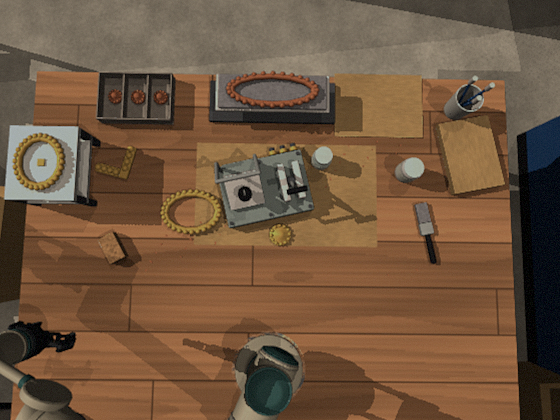

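```bash
python3 - <<'E'
from rig import manip, viewer, finder
import numpy as np
for cam in ["top","scene"]:
    viewer.get_image(cam)
    for t in ["valve_block","lock_knob","valve_lever","guard_mid","lever_grip"]:
        try:
            for r in finder.trace(t,cam)[:2]:
                m=r['mask']; ys,xs=np.nonzero(m)
                print(cam,t,r['score'],r['centre'],m.sum(),xs.min(),xs.max(),ys.min(),ys.max())
        except Exception as e: print(cam,t,e)
E
```

```text
top valve_block 0.7 [188.8, 198.7] 1020 161 221 189 233
top valve_block 0.67 [263.2, 186.8] 5715 215 313 143 227
top lock_knob 0.45 [247.4, 191.0] 180 238 252 186 200
top lock_knob 0.33 [263.8, 188.7] 5614 215 313 144 226
top valve_lever 0.73 [293.8, 185.5] 223 287 307 176 194
top valve_lever 0.37 [116.9, 249.4] 602 98 127 232 263
top guard_mid 0.97 [264.4, 186.3] 5743 215 313 142 227
top guard_mid 0.37 [408.0, 168.1] 550 395 424 157 181
top lever_grip 0.79 [290.9, 187.3] 213 287 307 176 193
top lever_grip 0.34 [427.0, 223.1] 646 415 436 202 262
scene valve_block 0.71 [301.9, 244.7] 5308 256 343 177 291
scene valve_block 0.56 [334.8, 135.2] 310 325 348 129 144
scene lock_knob 0.64 [304.0, 212.6] 170 299 312 205 221
scene valve_lever 0.65 [278.6, 238.8] 214 271 294 225 260
scene guard_mid 0.58 [307.7, 212.6] 133 300 311 206 221
scene guard_mid 0.56 [300.8, 243.0] 5147 256 343 178 290
scene lever_grip 0.6 [281.5, 241.4] 258 270 294 226 260
```

```bash
python3 - <<'E'
import cv2
a=cv2.imread("pics/top0.png")[130:240,205:335]; cv2.imwrite("pics/topz.png",cv2.resize(a,None,fx=5.4,fy=5.4,interpolation=cv2.INTER_CUBIC))
a=cv2.imread("pics/scene0.png")[170:300,240:360]; cv2.imwrite("pics/scenez.png",cv2.resize(a,None,fx=4.6,fy=4.6,interpolation=cv2.INTER_CUBIC))
E
```

```text
(no output)
```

View pics/topz.png

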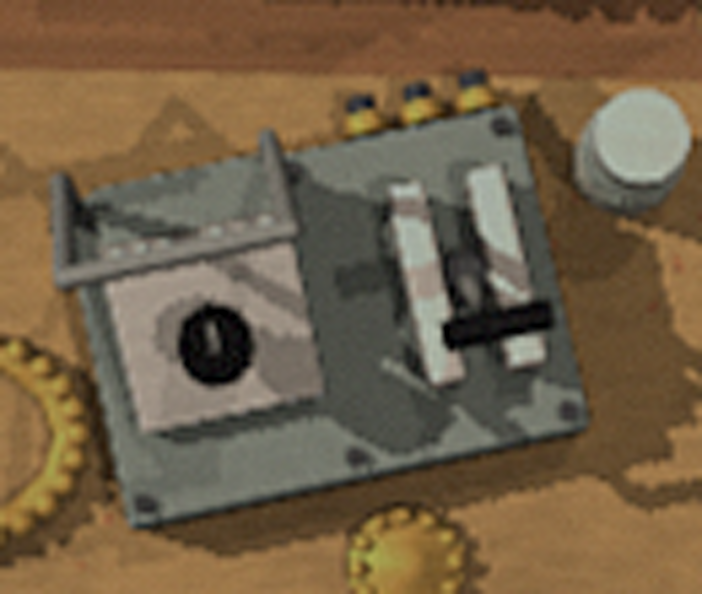

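View pics/scenez.png

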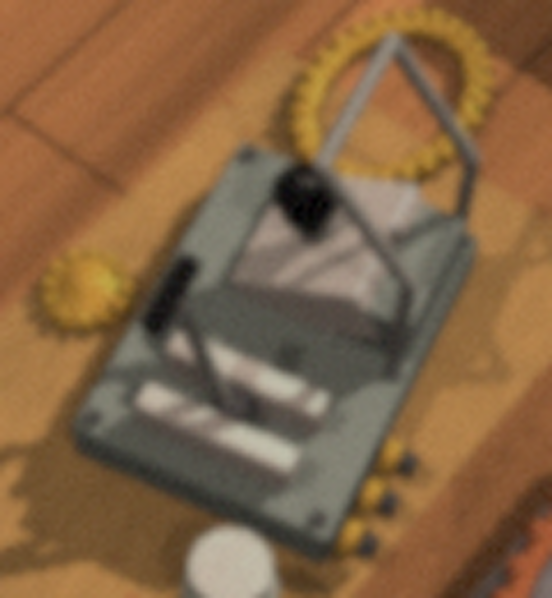

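View pics/wrist0.png

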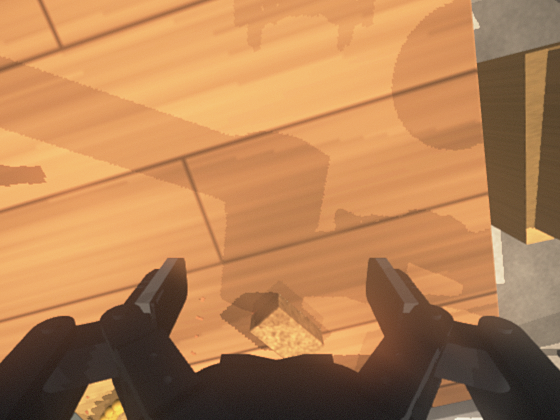

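```bash
cat > h.py <<'E'
import numpy as np
from scipy.spatial.transform import Rotation as R
from rig import manip, viewer, finder
def proj(c,X):
    p=c['mtx']@(c['R']@X+c['t']); return p[:2]/p[2]
def rq(q): return R.from_quat([q[1],q[2],q[3],q[0]])
E
cat > fit.py <<'E'
from h import *
from scipy.optimize import least_squares
ax=np.array([-np.sin(.436),0,np.cos(.436)])
kt=np.array([-16,65,119])+16*ax
T=lambda u,v:(u/5.4+205-.4,v/5.4+130-.4)
S=lambda u,v:(u/4.6+240-.4,v/4.6+170-.4)
obs=[("top",[-100,140,45],T(132,516)),("top",[-100,-140,45],T(585,422)),("top",[100,-140,45],T(518,108)),
("top",[-45,-85,182],T(497,325)),("top",kt,T(216,345)),("top",[14,70,245],T(178,258)),
("scene",[-100,140,45],S(248,150)),("scene",[-100,-140,45],S(82,432)),("scene",[100,-140,45],S(328,546)),
("scene",[-45,-85,182],S(170,297)),("scene",[14,128,245],S(398,38)) ,("scene",[14,12,245],S(325,165))]
C={n:viewer.get_calibration(n) for n in("top","scene")}
def W(p,b): 
    return R.from_euler('z',p[2]).apply(np.array(b)/1000)+[p[0],p[1],0]
f=lambda p:np.concatenate([proj(C[n],W(p,b))-o for n,b,o in obs])
r=least_squares(f,[.5,0,.2],loss='soft_l1')
print(r.x); print(f(r.x).reshape(-1,2).round(1))
for n in("top","scene"):
    k=[i for i,o in enumerate(obs) if o[0]==n]
    print(n,least_squares(lambda p:f(p).reshape(-1,2)[k].ravel(),[.5,0,.2]).x)
p=r.x
for n,b in [("knob",[-16,65,119]),("lever",[-45,-85,182]),("guard",[14,70,245])]: print(n,W(p,b).round(4))
E
python3 fit.py
```

```text
[0.57660926 0.0190693  0.22288287]
[[-1.5  0.9]
 [ 0.7  0.1]
 [-0.3 -1.8]
 [-0.6 -1.8]
 [-0.4  0.1]
 [-0.3 -2.4]
 [-0.8 -2. ]
 [-2.8 -1.1]
 [-0.6  0.2]
 [ 0.6  0.2]
 [-0.8  1.4]
 [-0.7  1. ]]
top [0.57412565 0.01773137 0.21947062]
scene [0.57848069 0.02088038 0.23199086]
knob [0.5466 0.0789 0.119 ]
lever [ 0.5515 -0.0738  0.182 ]
guard [0.5748 0.0904 0.245 ]
```

move_arm([
  [[-20,0,0],0.1,85],
])

```text
clock: 0.83
position: [0.159, 0.5501, 0.2479]
ee_rot: [0.584, -0.397, 0.588, 0.394]
contact_force: [-0.3, -0.3, -0.9]
width: 0.0848
```

move_arm([
  [[-20,0,0],[0,0.1,0],85],
])

```text
validation failed for argument at $.ro...
```

```bash
cat >> h.py <<'E'
def goto(pos,zdir=None):
    s=manip.get_state(); r=rq(s['ee_rot']); M=r.as_matrix()
    sh=M.T@(np.array(pos)-s['position'])*1000
    print('q',s['qpos'].round(3),'pos',s['position'].round(4),'x',M[:,0].round(3),'z',M[:,2].round(3))
    t=None
    if zdir is not None:
        z=M.T@np.array(zdir); 
        t=np.arctan2(-z[1],z[2]); t=(t+np.pi/2)%np.pi-np.pi/2
    print('shift',sh.round(1),'turn',t, 'dist',np.linalg.norm(sh).round(1))
E
python3 -c "
from h import *
goto([.683,.153,.45],[-np.sin(.223),np.cos(.223),0])"
```

```text
q [ 1.168  0.268  1.475 -0.     1.407 -0.019] pos [0.159  0.5501 0.2479] x [-0.003 -0.007 -1.   ] z [ 0.374  0.927 -0.008]
shift [-200.8 -634.5 -173.9] turn -0.6064614715377129 dist 687.8
```

move_arm([
  [[-40,-15,0],0,60],
  [[-80,-40,-5],-0.1,60],
  [[-115,-75,-20],-0.2,60],
  [[-140,-110,-30],-0.3,60],
  [[-160,-145,-40],-0.4,60],
  [[-175,-180,-50],-0.5,60],
  [[-190,-220,-60],-0.6,60],
  [[-200,-260,-70],-0.6,60],
])

```text
clock: 1.5
position: [0.3616, 0.3986, 0.4455]
ee_rot: [-0.44, 0.553, -0.444, -0.551]
contact_force: [0.3, 0.5, -0.2]
width: 0.0602
```

```bash
python3 -c "
from h import *
goto([.683,.153,.45],[-np.sin(.223),np.cos(.223),0])"
```

```text
q [ 0.707  0.181  1.12  -0.004  1.844 -1.085] pos [0.3616 0.3986 0.4455] x [-0.001 -0.005 -1.   ] z [-0.219  0.976 -0.005]
shift [  -3.5 -259.9 -310. ] turn -0.0023500245750114335 dist 404.5
```

move_arm([
  [[0,-26,-31],0.1,60],
  [[0,-52,-62],0.2,60],
  [[0,-78,-93],0.3,60],
  [[0,-104,-124],0.4,60],
  [[0,-130,-155],0.5,60],
  [[0,-156,-186],0.6,60],
  [[0,-182,-217],0.7,60],
  [[0,-208,-248],0.8,60],
])

```text
clock: 2.17
position: [0.6201, 0.2006, 0.4464]
ee_rot: [0.622, -0.336, 0.624, 0.333]
contact_force: [0.9, 1.6, 0.2]
width: 0.0597
```

```bash
python3 -c "
from h import *
goto([.80,.181,.45],[np.cos(.223),np.sin(.223),0])"
```

```text
q [ 0.209  0.379  0.838 -0.005  1.926 -0.779] pos [0.6201 0.2006 0.4464] x [-0.001 -0.005 -1.   ] z [ 0.552  0.834 -0.005]
shift [  -3.7 -160.8   82.9] turn 0.7633702718507056 dist 181.0
```

move_arm([
  [[-4,-35,18],0.11,60],
  [[-4,-70,36],0.22,60],
  [[-4,-105,54],0.33,60],
  [[-4,-140,72],0.44,60],
  [[-4,-175,90],0.55,60],
  [[-4,-205,105],0.66,60],
  [[-4,-205,105],0.76,60],
  [[-4,-205,105],0.76,60],
])

```text
clock: 2.83
position: [0.8112, 0.1659, 0.4147]
ee_rot: [0.712, -0.08, 0.694, 0.078]
contact_force: [0.0, -0.3, -0.3]
width: 0.0602
```

```bash
python3 -c "
from h import *
goto([.90,.204,.45],[np.cos(.223),np.sin(.223),0])"
```

```text
q [ 0.119  0.757  0.223 -0.003  2.136 -0.106] pos [0.8112 0.1659 0.4147] x [ 0.026  0.001 -1.   ] z [0.975 0.222 0.025]
shift [-33.   17.2  95.9] turn 0.0003633142413050905 dist 102.9
```

move_arm([
  [[-20,10,42],0,60],
  [[-40,20,84],0,60],
  [[-40,20,120],0,60],
  [[-40,20,120],0,60],
])

```text
clock: 3.17
position: [0.8317, 0.1902, 0.3985]
ee_rot: [0.723, -0.079, 0.681, 0.08]
contact_force: [-0.4, -0.4, -0.6]
width: 0.0599
```

```bash
python3 -c "
from h import *
goto([.90,.204,.45],[np.cos(.223),np.sin(.223),0])"
```

```text
q [ 1.440e-01  7.780e-01  2.210e-01 -1.000e-03  2.083e+00 -8.300e-02] pos [0.8317 0.1902 0.3985] x [ 0.059  0.008 -0.998] z [0.973 0.224 0.059]
shift [-47.3  -2.1  72.5] turn 0.0026994052242981237 dist 86.6
```

move_arm([
  [[-25,0,33],0,60],
  [[-50,0,66],0,60],
  [[-75,0,100],0,60],
  [[-100,0,133],0,60],
  [[-125,0,166],0,60],
  [[-150,0,200],0,60],
  [[-175,0,233],0,60],
  [[-200,0,266],0,60],
])

```text
clock: 3.83
position: [0.8353, 0.1913, 0.4109]
ee_rot: [0.735, -0.078, 0.669, 0.081]
contact_force: [0.8, 0.5, 0.6]
width: 0.0599
```

```bash
python3 -c "
from h import *
goto([.90,.204,.45],[np.cos(.223),np.sin(.223),0])"
```

```text
q [ 0.143  0.764  0.221  0.003  2.063 -0.082] pos [0.8353 0.1913 0.4109] x [ 0.092  0.016 -0.996] z [0.97  0.223 0.093]
shift [-32.8  -2.3  69.3] turn 0.0026282856532044985 dist 76.7
```

move_arm([
  [[-41,0,0],0,60],
  [[-82,0,0],0,60],
])

```text
clock: 4.0
position: [0.804, 0.1842, 0.4591]
ee_rot: [0.741, -0.077, 0.662, 0.082]
contact_force: [0.7, 0.9, 2.2]
width: 0.0599
```

```bash
python3 -c "
from h import *
goto([.90,.204,.45],[np.cos(.223),np.sin(.223),0])"
```

```text
q [ 0.139  0.704  0.223  0.005  2.102 -0.084] pos [0.804  0.1842 0.4591] x [ 0.111  0.02  -0.994] z [0.968 0.223 0.113]
shift [20.1 -2.1 96.3] turn 0.0024685805339097477 dist 98.4
```

move_arm([
  [[0,0,41],0,60],
  [[0,0,82],0,60],
])

```text
clock: 4.17
position: [0.834, 0.1911, 0.4393]
ee_rot: [0.753, -0.076, 0.649, 0.083]
contact_force: [0.7, -0.9, -0.5]
width: 0.0601
```

```bash
python3 -c "
from h import *
goto([.90,.204,.45],[np.cos(.223),np.sin(.223),0])"
```

```text
q [ 0.141  0.731  0.222  0.008  2.04  -0.081] pos [0.834  0.1911 0.4393] x [ 0.145  0.028 -0.989] z [0.964 0.222 0.147]
shift [-0.7 -2.3 68.1] turn 0.0024915076085867405 dist 68.1
```

move_arm([
  [[0,0,41],0,60],
  [[-20,0,82],0,60],
])

```text
clock: 4.33
position: [0.858, 0.1965, 0.4224]
ee_rot: [0.762, -0.074, 0.638, 0.085]
contact_force: [0.2, 0.3, -1.3]
width: 0.06
```

move_arm([
  [[0,0,41],0,60],
  [[-20,0,82],0,60],
])

```text
clock: 4.5
position: [0.88, 0.2015, 0.4075]
ee_rot: [0.77, -0.073, 0.628, 0.086]
contact_force: [0.1, -0.7, -1.5]
width: 0.0602
```

move_arm([
  [[0,0,41],0,60],
  [[-20,0,82],0,60],
])

```text
clock: 4.67
position: [0.9001, 0.2059, 0.3952]
ee_rot: [0.779, -0.071, 0.617, 0.087]
contact_force: [0.2, -0.4, -2.5]
width: 0.0601
```

```bash
python3 -c "
from h import *
goto([.90,.204,.45],[np.cos(.223),np.sin(.223),0])"
```

```text
q [ 0.144  0.791  0.225  0.016  1.896 -0.075] pos [0.9001 0.2059 0.3952] x [ 0.223  0.047 -0.974] z [0.949 0.218 0.228]
shift [-53.5  -2.1  11.9] turn 0.0024380415590403715 dist 54.9
```

move_arm([
  [[-20,0,41],0,60],
  [[-50,0,82],0,60],
])

```text
clock: 4.83
position: [0.9063, 0.2073, 0.4077]
ee_rot: [0.79, -0.07, 0.603, 0.088]
contact_force: [-0.0, 0.7, -1.0]
width: 0.0603
```

move_arm([
  [[-20,0,41],0,60],
  [[-50,0,82],0,60],
])

```text
clock: 5.0
position: [0.9105, 0.2084, 0.4244]
ee_rot: [0.801, -0.068, 0.587, 0.089]
contact_force: [-0.4, -0.1, 0.2]
width: 0.0598
```

move_arm([
  [[-20,0,41],0,60],
  [[-50,0,82],0,60],
])

```text
clock: 5.17
position: [0.9137, 0.2093, 0.4429]
ee_rot: [0.813, -0.066, 0.571, 0.091]
contact_force: [-0.8, -0.4, -0.0]
width: 0.06
```

```bash
python3 -c "
from h import *
goto([.90,.204,.45],[np.cos(.223),np.sin(.223),0])"
```

```text
q [ 0.142  0.75   0.22   0.025  1.826 -0.074] pos [0.9137 0.2093 0.4429] x [ 0.332  0.072 -0.941] z [0.917 0.212 0.339]
shift [-11.6  -2.2 -11.2] turn 0.0023930639415106203 dist 16.3
```

move_arm([
  [[-20,0,41],0,60],
  [[-50,0,82],0,60],
])

```text
clock: 5.33
position: [0.9158, 0.21, 0.4623]
ee_rot: [0.825, -0.065, 0.554, 0.092]
contact_force: [1.0, 0.0, 0.0]
width: 0.06
```

move_arm([
  [[-20,0,41],0,60],
  [[-50,0,82],0,60],
])

```text
clock: 5.5
position: [0.9169, 0.2105, 0.4826]
ee_rot: [0.836, -0.063, 0.538, 0.093]
contact_force: [-0.6, 0.4, -0.7]
width: 0.0598
```

```bash
python3 -c "
from h import *
goto([.70,.204,.40],[np.cos(.223),np.sin(.223),0])
M=rq(manip.get_state()['ee_rot']).as_matrix();x=M[:,0];print(np.hypot(x[0],x[1]),np.arctan2(x[1],x[0]),np.arcsin(np.hypot(x[0],x[1])))"
```

```text
q [ 0.14   0.714  0.22   0.032  1.781 -0.073] pos [0.9169 0.2105 0.4826] x [ 0.404  0.088 -0.91 ] z [0.887 0.205 0.414]
shift [ -13.1   42.5 -227.9] turn 0.0025119707290659488 dist 232.2
0.41389213589768536 0.21476529401628025 0.4267254685960297
```

```bash
python3 -c "
from h import *
goto([.44,.055,.41],[np.cos(.223),np.sin(.223),0])"
```

```text
q [ 0.14   0.714  0.22   0.032  1.781 -0.073] pos [0.9169 0.2105 0.4826] x [ 0.404  0.088 -0.91 ] z [0.887 0.205 0.414]
shift [-140.5  -44.7 -485. ] turn 0.0025119707290659488 dist 506.9
```

move_arm([
  [[-15,-3,-35],0,60],
  [[-30,-6,-70],0,60],
  [[-40,-10,-110],0,60],
  [[-50,-13,-150],0,60],
  [[-60,-17,-190],0,60],
  [[-70,-20,-230],0,60],
  [[-80,-25,-270],0,60],
  [[-90,-28,-310],0,60],
])

```text
clock: 6.17
position: [0.6171, 0.1135, 0.4383]
ee_rot: [0.836, -0.063, 0.537, 0.093]
contact_force: [-0.6, -0.9, 0.4]
width: 0.0601
```

```bash
python3 -c "
from h import *
goto([.44,.055,.41],[np.cos(.223),np.sin(.223),0])
M=rq(manip.get_state()['ee_rot']).as_matrix();x=M[:,0];print(np.arctan2(x[1],x[0]),np.arcsin(np.hypot(x[0],x[1])))"
```

```text
q [ 0.026  0.073  1.344  0.081  1.304 -0.206] pos [0.6171 0.1135 0.4383] x [ 0.406  0.088 -0.91 ] z [0.886 0.205 0.415]
shift [ -51.3  -17.3 -180.7] turn 0.0025519361662504902 dist 188.6
0.2134154519531476 0.42843871405276696
```

move_arm([
  [[-12,-4,-40],0,85],
  [[-24,-8,-80],0,85],
  [[-36,-12,-120],0,85],
  [[-48,-16,-160],0,85],
  [[-51,-17,-180],0,85],
  [[-51,-17,-180],0,85],
])

```text
clock: 6.67
position: [0.4355, 0.0549, 0.41]
ee_rot: [0.836, -0.063, 0.537, 0.092]
contact_force: [-0.2, -0.2, 0.2]
width: 0.085
```

```bash
python3 - <<'E'
from h import *
import cv2
goto([.485,.065,.255],[np.cos(.223),np.sin(.223),0])
im=viewer.get_image("wrist"); cv2.imwrite("pics/w1.png",im[:,:,::-1])
c=viewer.get_calibration("wrist")
for p in ([.5466,.0789,.119],[.5515,-.0738,.182],[.5748,.0904,.245]): print(proj(c,np.array(p)))
for t in ("lock_knob","lever_grip"):
    for r in finder.trace(t,"wrist")[:2]: print(t,r['score'],r['centre'],r['mask'].sum())
E
```

```text
q [-0.162 -0.233  1.68   0.157  1.296 -0.399] pos [0.4355 0.0549 0.41  ] x [ 0.406  0.086 -0.91 ] z [0.886 0.204 0.415]
shift [ 1.62e+02 -1.00e-01 -1.84e+01] turn 0.0007798872297279935 dist 163.1
[261.28311496 158.61998282]
[260.18797678 272.89895094]
[326.25835264 169.53598454]
lock_knob 0.69 [261.1, 159.6] 687
lever_grip 0.92 [261.7, 261.5] 806
```

View pics/w1.png

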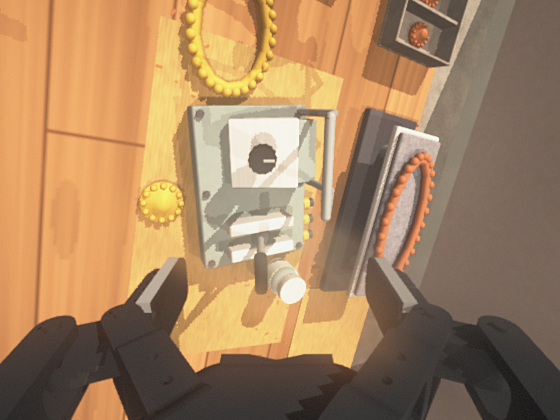

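```bash
cat > fit2.py <<'E'
exec(open('fit.py').read().split("r=least")[0])
C['wrist']=viewer.get_calibration('wrist')
w=[("wrist",[-100,140,45],(190,107)),("wrist",[-100,-140,45],(204.5,268)),("wrist",kt,(261.5,159)),("wrist",[14,128,245],(331,113)),("wrist",[14,12,245],(327,216)),("wrist",[-45,-85,182],(261,273))]
n0=len(obs); obs+=w
r=least_squares(f,[.5,0,.2],loss='soft_l1'); print(r.x); print(f(r.x).reshape(-1,2)[n0:].round(1))
rw=least_squares(lambda p:f(p).reshape(-1,2)[n0:].ravel(),[.5,0,.2]); print(rw.x,rw.fun.reshape(-1,2).round(1))
for p in (r.x,rw.x):
  for n,b in [("knob",[-16,65,119]),("lever",[-45,-85,182])]: print(n,W(p,b).round(4))
E
python3 fit2.py
```

```text
[0.57987288 0.02054364 0.22685749]
[[ 0.3 -2.4]
 [-1.   1.8]
 [-0.6  0.9]
 [-1.9  3.7]
 [-3.  -0.3]
 [-0.4 -0.8]]
[0.58147155 0.0218491  0.23434504] [[ 0.8 -2.5]
 [ 0.6  1.3]
 [ 0.3  0.3]
 [-1.2  2.7]
 [-1.7 -1.3]
 [ 1.3 -1.5]]
knob [0.5497 0.0803 0.119 ]
lever [ 0.5551 -0.0724  0.182 ]
knob [0.5508 0.0814 0.119 ]
lever [ 0.5574 -0.0713  0.182 ]
```

```bash
python3 -c "
from h import *
goto([.5247,.0745,.173],[np.cos(.223),np.sin(.223),0])"
```

```text
q [-0.159 -0.225  1.673  0.158  1.292 -0.398] pos [0.4412 0.0553 0.4113] x [ 0.409  0.088 -0.908] z [0.885 0.205 0.418]
shift [252.3   1.6 -21.9] turn 0.0018250196922511286 dist 253.3
```

move_arm([
  [[25,0,-20],0,70],
  [[60,2,-22],0,70],
  [[100,2,-22],0,70],
  [[140,2,-22],0,70],
  [[180,2,-22],0,70],
  [[220,2,-22],0,70],
  [[252,2,-22],0,70],
  [[252,2,-22],0,70],
])

```text
clock: 7.48
position: [0.5236, 0.0759, 0.1661]
ee_rot: [0.834, -0.063, 0.541, 0.094]
contact_force: [-1.2, 0.5, -0.4]
width: 0.0701
```

```bash
python3 - <<'E'
from h import *
import cv2
goto([.5247,.0745,.173],[np.cos(.223),np.sin(.223),0])
c=viewer.get_calibration("wrist")
im=viewer.get_image("wrist"); cv2.imwrite("pics/w2.png",im[:,:,::-1])
ax=np.array([-.411,-.095,.906])
for p in ([.549,.080,.119],):
  print(proj(c,np.array(p)),proj(c,np.array(p)+.016*ax))
  s=manip.get_state(); a=rq(s['ee_rot']).as_matrix()[:,0]
  print(proj(c,s['position']+0.046*a),proj(c,s['position']+0.06*a))
for r in finder.trace("lock_knob","wrist")[:2]:
  ys,xs=np.nonzero(r['mask']);print(r['score'],r['centre'],r['mask'].sum(),xs.min(),xs.max(),ys.min(),ys.max())
E
```

```text
q [-0.069  0.068  2.036  0.195  0.642 -0.429] pos [0.5236 0.0759 0.1661] x [ 0.398  0.089 -0.913] z [0.89  0.206 0.408]
shift [-5.9 -1.6  3.5] turn 0.0033854985514496505 dist 7.1
[281.32931592 224.79423573] [281.32170768 234.1929009 ]
[278.14582718 228.86570874] [278.11472592 221.17401122]
0.88 [275.3, 229.0] 3737 241 307 191 263
```

View pics/w2.png

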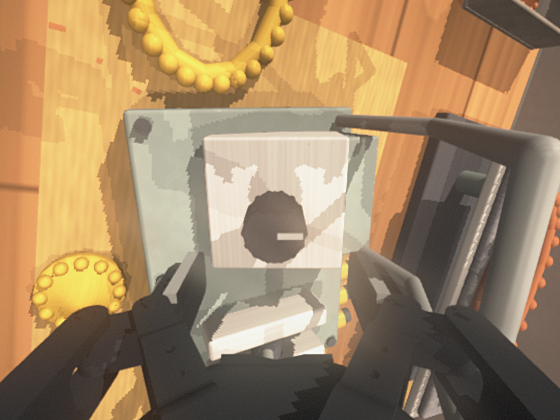

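move_arm([
  [[0,1,-2],0,70],
  [[25,1,-2],0,70],
  [[50,1,-2],0,70],
  [[68,1,-2],0,70],
  [[68,1,-2],0,70],
])

```text
clock: 8.0
position: [0.5509, 0.0821, 0.1086]
ee_rot: [0.836, -0.063, 0.537, 0.093]
contact_force: [-0.2, 1.2, 0.2]
width: 0.0699
```

```bash
python3 - <<'E'
from h import *
import cv2
goto([.549,.08,.119])
im=viewer.get_image("wrist"); cv2.imwrite("pics/w3.png",im[:,:,::-1])
E
```

```text
q [-0.049  0.184  2.08   0.239  0.474 -0.466] pos [0.5509 0.0821 0.1086] x [ 0.405  0.089 -0.91 ] z [0.886 0.206 0.415]
shift [-10.4  -1.7   2.2] turn None dist 10.8
```

View pics/w3.png

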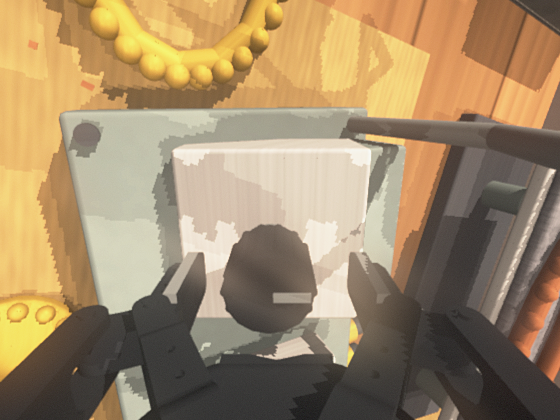

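move_arm([
  [[6,1,-2],0,70],
  [[6,1,-2],0,45],
  [[6,1,-2],0,30],
  [[6,1,-2],0,30],
  [[6,1,-2],0,30],
  [[6,1,-2],0,30],
], force=50)

```text
clock: 8.55
position: [0.5493, 0.0831, 0.1038]
ee_rot: [0.835, -0.063, 0.538, 0.094]
contact_force: [-7.9, -2.1, 5.3]
width: 0.0388
```

```bash
python3 - <<'E'
from h import *
goto([.549,.08,.119])
s=manip.get_state(); print(s['contact_force'],s['moment'],s['width'])
E
```

```text
q [-0.046  0.189  2.089  0.243  0.462 -0.471] pos [0.5493 0.0831 0.1038] x [ 0.404  0.089 -0.91 ] z [0.887 0.207 0.414]
shift [-14.2  -3.1   5.4] turn None dist 15.5
[-7.93764645 -2.11560655  5.26016064] [-0.35975258  0.8648509  -0.03282192] 0.038804637657535695
```

move_arm([
  [[0,0,0],0.06,30],
  [[0,0,0],0.12,30],
  [[0,0,0],0.12,30],
])

```text
clock: 8.8
position: [0.5493, 0.0831, 0.104]
ee_rot: [0.838, -0.013, 0.542, 0.061]
contact_force: [3.4, -0.4, -7.0]
width: 0.0387
```

```bash
cat > st.py <<'E'
from h import *
goto([.549,.08,.119],[np.cos(.223),np.sin(.223),0])
s=manip.get_state(); M=rq(s['ee_rot']).as_matrix(); print('F tool',(M.T@s['contact_force']).round(2),'M tool',(M.T@s['moment']).round(3),'w',s['width'].round(4),'t',s['clock'])
E
python3 st.py
```

```text
q [-0.046  0.189  2.089  0.243  0.461 -0.349] pos [0.5493 0.0831 0.104 ] x [ 0.405  0.089 -0.91 ] z [0.907 0.087 0.412]
shift [-14.   -2.3   5.6] turn -0.11725236096800007 dist 15.3Traceback (most recent call last):
  File "st.py", line 3, in <module>
    s=manip.get_state(); M=rq(s['ee_rot']).as_matrix(); print('F tool',(M.T@s['contact_force']).round(2),'M tool',(M.T@s['moment']).round(3),'w',s['width'].round(4),'t',s['clock'])
                                                                                                                                                 ^^^^^^^^^^^^^^^^
AttributeError: 'float' object has no attribute 'round'
```

```bash
sed -i "s/s\['width'\].round(4)/s['width']/" st.py; python3 st.py; python3 -c "
from h import *
import cv2
im=viewer.get_image('wrist'); cv2.imwrite('pics/w4.png',im[:,:,::-1])"
```

```text
q [-0.046  0.189  2.089  0.243  0.461 -0.349] pos [0.5493 0.0831 0.104 ] x [ 0.405  0.089 -0.91 ] z [0.907 0.087 0.412]
shift [-14.   -2.3   5.6] turn -0.11725236096800007 dist 15.3
F tool [ 7.76 -1.08  0.19] M tool [ 0.092 -0.027  0.012] w 0.038668942279447525 t 8.8
```

View pics/w4.png

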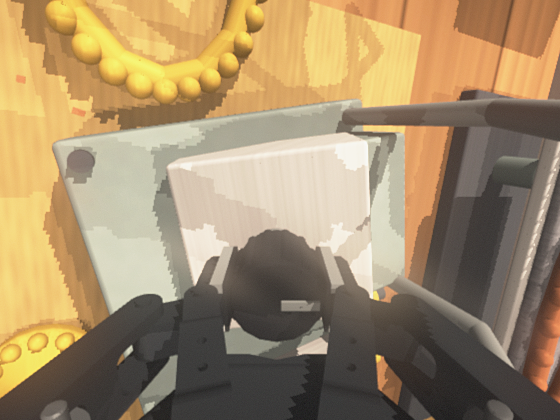

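move_arm([
  [[0,0,0],0.1,30],
  [[0,0,0],0.2,30],
  [[0,0,0],0.3,30],
  [[0,0,0],0.4,30],
  [[0,0,0],0.5,30],
  [[0,0,0],0.5,30],
])

```text
clock: 9.35
position: [0.5502, 0.083, 0.1045]
ee_rot: [0.815, 0.195, 0.54, -0.075]
contact_force: [5.9, 0.2, -7.5]
width: 0.0388
```

```bash
python3 st.py; python3 -c "
from h import *
import cv2
im=viewer.get_image('wrist'); cv2.imwrite('pics/w5.png',im[:,:,::-1])"
```

```text
q [-0.047  0.189  2.088  0.244  0.461  0.151] pos [0.5502 0.083  0.1045] x [ 0.406  0.089 -0.91 ] z [ 0.851 -0.399  0.341]
shift [-14.    0.3   5.1] turn -0.6175240133878572 dist 14.9
F tool [9.21 0.41 2.36] M tool [0.169 0.02  0.101] w 0.038800717482994525 t 9.35
```

View pics/w5.png

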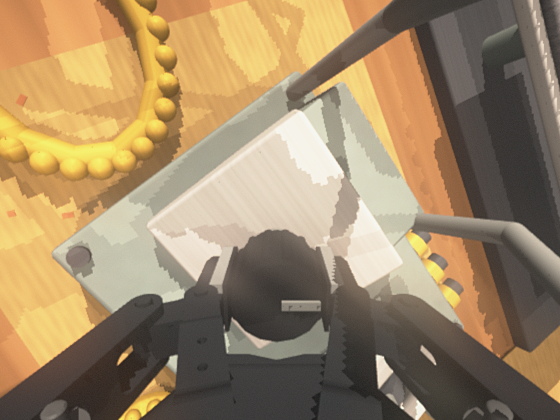

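move_arm([
  [[0,0,0],0.11,30],
  [[0,0,0],0.22,30],
  [[0,0,0],0.33,30],
  [[0,0,0],0.44,30],
  [[0,0,0],0.55,30],
  [[0,0,0],0.66,30],
  [[0,0,0],0.77,30],
  [[0,0,0],0.88,30],
])

```text
clock: 10.07
position: [0.5513, 0.082, 0.1049]
ee_rot: [0.655, 0.524, 0.455, -0.298]
contact_force: [5.3, -6.1, -8.2]
width: 0.0388
```

```bash
python3 st.py
```

```text
q [-0.048  0.189  2.087  0.242  0.459  1.032] pos [0.5513 0.082  0.1049] x [ 0.408  0.087 -0.909] z [ 0.285 -0.958  0.036]
shift [-14.    3.3   1.7] turn -1.4985556535779556 dist 14.5
F tool [ 9.1  -0.45  7.12] M tool [-0.177 -0.07  -0.085] w 0.03877684177493667 t 10.0667
```

move_arm([
  [[0,0,0],0.11,30],
  [[0,0,0],0.22,30],
  [[0,0,0],0.33,30],
  [[0,0,0],0.44,30],
  [[0,0,0],0.55,30],
  [[0,0,0],0.66,30],
  [[0,0,0],0.77,30],
  [[0,0,0],0.85,30],
])

```text
clock: 10.73
position: [0.5515, 0.0803, 0.1047]
ee_rot: [0.381, 0.748, 0.291, -0.46]
contact_force: [1.9, -10.8, -7.9]
width: 0.0387
```

```bash
python3 st.py; python3 -c "
from h import *
import cv2
im=viewer.get_image('wrist'); cv2.imwrite('pics/w6.png',im[:,:,::-1])"
```

```text
q [-0.05   0.189  2.088  0.239  0.458  1.885] pos [0.5515 0.0803 0.1047] x [ 0.408  0.084 -0.909] z [-0.466 -0.837 -0.287]
shift [-14.    2.6  -2.7] turn 0.7900575721144172 dist 14.5
F tool [ 7.09  4.91 10.39] M tool [-0.146 -0.502  0.409] w 0.038697404463563026 t 10.7333
```

View pics/w6.png

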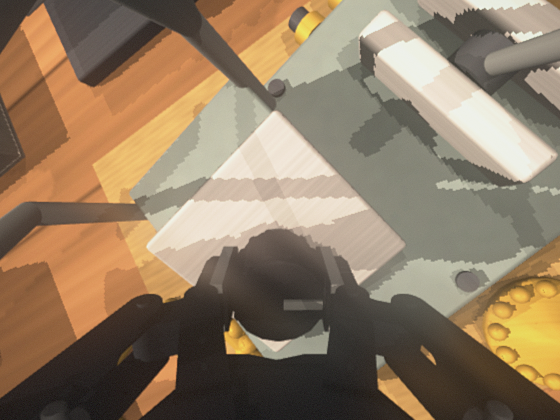

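move_arm([
  [[0,0,0],0.05,30],
  [[0,0,0],0.1,30],
])

```text
clock: 10.95
position: [0.5509, 0.0798, 0.1047]
ee_rot: [0.342, 0.766, 0.267, -0.474]
contact_force: [1.6, -2.7, -4.5]
width: 0.039
```

```bash
python3 st.py
```

```text
q [-0.05   0.189  2.088  0.237  0.459  1.987] pos [0.5509 0.0798 0.1047] x [ 0.407  0.084 -0.909] z [-0.544 -0.777 -0.315]
shift [-13.8   2.3  -3.7] turn 0.687859493405738 dist 14.4
F tool [4.5  1.63 2.6 ] M tool [-0.116 -0.367  0.014] w 0.03896214617528851 t 10.95
```

move_arm([
  [[0,0,0],0,70],
  [[0,0,0],0,70],
  [[0,0,0],0,70],
  [[-25,0,0],0,70],
  [[-60,0,0],0,70],
  [[-100,0,0],0,70],
  [[-140,0,0],0,70],
  [[-150,0,0],0,70],
])

```text
clock: 11.62
position: [0.491, 0.067, 0.2481]
ee_rot: [0.345, 0.768, 0.265, -0.47]
contact_force: [0.3, 0.3, 0.4]
width: 0.0701
```

```bash
python3 st.py; python3 -c "
from h import *
import cv2
im=viewer.get_image('wrist'); cv2.imwrite('pics/w7.png',im[:,:,::-1])"
```

```text
q [-0.097 -0.077  1.96   0.166  0.843  2.046] pos [0.491  0.067  0.2481] x [ 0.418  0.083 -0.905] z [-0.54  -0.778 -0.32 ]
shift [ 1.422e+02 -1.900e+00 -1.000e-01] turn 0.6889457141640056 dist 142.2
F tool [-0.22  0.16 -0.53] M tool [-0.015 -0.175 -0.123] w 0.07010909063983886 t 11.6167
```

View pics/w7.png

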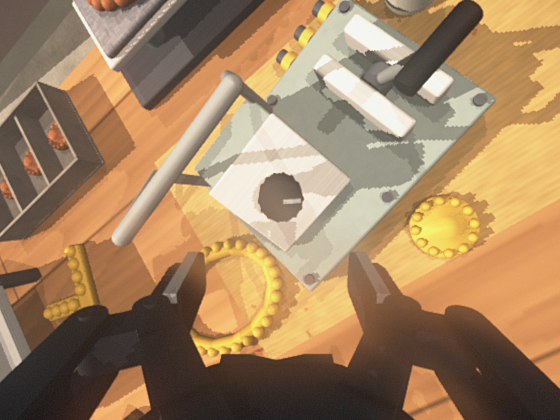

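```bash
cat > lv.py <<'E'
import sys
from h import *
def BW(b): return R.from_euler('z',.226).apply(np.array(b)/1000)+[.579,.0205,0]
for a in sys.argv[1:]:
    print(a,BW(eval(a)).round(4)); goto(BW(eval(a)),[-np.sin(.223),np.cos(.223),0])
s=manip.get_state(); print('block pos',(R.from_euler('z',-.226).apply(s['position']-[.579,.0205,0])*1000).round(1),'F block',R.from_euler('z',-.226).apply(s['contact_force']).round(1),s['clock'])
E
python3 lv.py "[-110,-85,260]" "[-100,-85,157]"
```

```text
[-110,-85,260] [ 0.4908 -0.087   0.26  ]
q [-0.097 -0.077  1.96   0.166  0.841  2.045] pos [0.4913 0.067  0.248 ] x [ 0.418  0.083 -0.905] z [-0.54  -0.778 -0.321]
shift [-23.8  98.9 116.2] turn -0.876540810923208 dist 154.4
[-100,-85,157] [ 0.5006 -0.0847  0.157 ]
q [-0.097 -0.077  1.96   0.166  0.841  2.045] pos [0.4913 0.067  0.248 ] x [ 0.418  0.083 -0.905] z [-0.54  -0.778 -0.321]
shift [ 73.7  75.7 142.3] turn -0.876540810923208 dist 177.2
block pos [-75.1  64.9 248. ] F block [-0.7 -0.1  0.5] 11.6667
```

move_arm([
  [[-20,15,12],-0.11,40],
  [[-24,35,32],-0.22,20],
  [[-24,55,56],-0.33,0],
  [[-24,75,80],-0.44,0],
  [[-24,92,105],-0.55,0],
  [[-24,99,116],-0.66,0],
  [[-24,99,116],-0.77,0],
  [[-24,99,116],-0.88,0],
])

```text
clock: 12.33
position: [0.4908, -0.0887, 0.2591]
ee_rot: [0.632, 0.556, 0.436, -0.319]
contact_force: [-0.9, 0.5, 0.6]
width: 0.0
```

```bash
python3 lv.py "[-100,-85,157]"; python3 -c "
from h import *
import cv2
im=viewer.get_image('wrist'); cv2.imwrite('pics/w8.png',im[:,:,::-1])
c=viewer.get_calibration('wrist'); s=manip.get_state()
print(proj(c,s['position']),proj(c,np.array([.5535,-.073,.182])))
for r in finder.trace('lever_grip','wrist')[:2]: print(r['score'],r['centre'])"
```

```text
[-100,-85,157] [ 0.5006 -0.0847  0.157 ]
q [-0.531 -0.055  1.912  0.347  0.976  0.691] pos [ 0.4908 -0.0887  0.2591] x [ 0.417  0.082 -0.905] z [ 0.196 -0.981  0.001]
shift [ 96.8 -34.   -2.1] turn -0.0228234696792331 dist 102.6
block pos [-110.4  -86.7  259.1] F block [-0.8  0.7  0.6] 12.3333
[275.48990349 262.26358842] [272.87501088 173.70165389]
0.79 [272.5, 179.2]
```

View pics/w8.png

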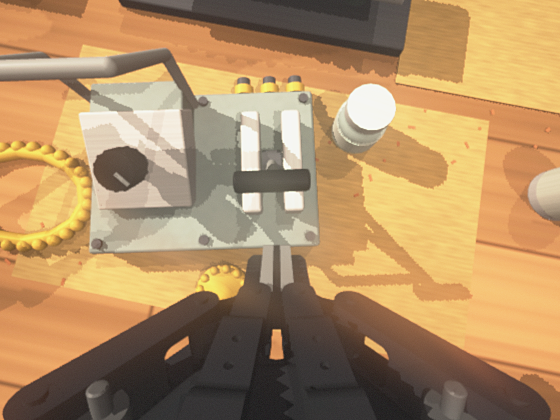

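move_arm([
  [[25,-15,0],-0.02,0],
  [[55,-28,-1],-0.02,0],
  [[85,-34,-2],-0.02,0],
  [[97,-34,-2],-0.02,0],
  [[97,-34,-2],-0.02,0],
], force=60)

```text
clock: 12.85
position: [0.4989, -0.0815, 0.1533]
ee_rot: [0.633, 0.552, 0.441, -0.316]
contact_force: [-0.3, -0.3, 0.6]
width: 0.0003
```

```bash
python3 lv.py "[-60,-85,154]" "[-30,-85,160]" "[0,-85,163]" "[22,-85,159]" "[40,-85,153]"
```

```text
[-60,-85,154] [ 0.5396 -0.0758  0.154 ]
q [-0.504  0.065  2.085  0.438  0.703  0.561] pos [ 0.4989 -0.0815  0.1533] x [ 0.411  0.087 -0.907] z [ 0.209 -0.978  0.001]
shift [16.6 37.5  2.9] turn -0.011197487025283337 dist 41.1
[-30,-85,160] [ 0.5688 -0.0691  0.16  ]
q [-0.504  0.065  2.085  0.438  0.703  0.561] pos [ 0.4989 -0.0815  0.1533] x [ 0.411  0.087 -0.907] z [ 0.209 -0.978  0.001]
shift [23.8 67.2  2.4] turn -0.011197487025283337 dist 71.4
[0,-85,163] [ 0.598  -0.0623  0.163 ]
q [-0.504  0.065  2.085  0.438  0.703  0.561] pos [ 0.4989 -0.0815  0.1533] x [ 0.411  0.087 -0.907] z [ 0.209 -0.978  0.001]
shift [33.6 95.7  2. ] turn -0.011197487025283337 dist 101.5
[22,-85,159] [ 0.6195 -0.0574  0.159 ]
q [-0.504  0.065  2.085  0.438  0.703  0.561] pos [ 0.4989 -0.0815  0.1533] x [ 0.411  0.087 -0.907] z [ 0.209 -0.978  0.001]
shift [ 46.5 114.    1.6] turn -0.011197487025283337 dist 123.1
[40,-85,153] [ 0.637  -0.0534  0.153 ]
q [-0.504  0.065  2.085  0.438  0.703  0.561] pos [ 0.4989 -0.0815  0.1533] x [ 0.411  0.087 -0.907] z [ 0.209 -0.978  0.001]
shift [ 59.5 127.8   1.3] turn -0.011197487025283337 dist 141.0
block pos [-101.   -81.5  153.3] F block [-0.4 -0.2  0.6] 12.85
```

Approach and push through the first notch.

move_arm([
  [[8,18,2],0,0],
  [[14,33,3],0,0],
  [[18,45,3],0,0],
  [[21,56,3],0,0],
  [[24,67,2],0,0],
  [[24,67,2],0,0],
])

```text
clock: 13.35
position: [0.571, -0.0687, 0.1615]
ee_rot: [0.634, 0.553, 0.44, -0.316]
contact_force: [0.0, -0.3, 0.9]
width: -0.0003
```

```bash
python3 lv.py  "[0,-85,163]" "[22,-85,159]" "[40,-85,153]"; python3 -c "
from h import *
import cv2
im=viewer.get_image('wrist'); cv2.imwrite('pics/w9.png',im[:,:,::-1])"
```

```text
[0,-85,163] [ 0.598  -0.0623  0.163 ]
q [-0.395  0.152  1.956  0.379  0.701  0.715] pos [ 0.571  -0.0687  0.1615] x [ 0.414  0.086 -0.906] z [ 0.208 -0.978  0.003]
shift [10.4 25.9 -0.6] turn -0.010854573690004088 dist 27.9
[22,-85,159] [ 0.6195 -0.0574  0.159 ]
q [-0.395  0.152  1.956  0.379  0.701  0.715] pos [ 0.571  -0.0687  0.1615] x [ 0.414  0.086 -0.906] z [ 0.208 -0.978  0.003]
shift [23.3 44.1 -0.9] turn -0.010854573690004088 dist 49.9
[40,-85,153] [ 0.637  -0.0534  0.153 ]
q [-0.395  0.152  1.956  0.379  0.701  0.715] pos [ 0.571  -0.0687  0.1615] x [ 0.414  0.086 -0.906] z [ 0.208 -0.978  0.003]
shift [36.3 57.9 -1.2] turn -0.010854573690004088 dist 68.3
block pos [-27.8 -85.1 161.5] F block [-0.1 -0.3  0.9] 13.35
```

View pics/w9.png

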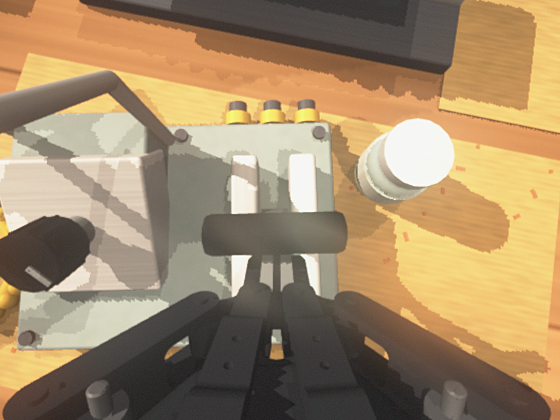

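move_arm([
  [[5,13,0],0,0],
  [[10,26,0],0,0],
  [[17,35,0],0,0],
  [[23,44,0],0,0],
  [[30,51,0],0,0],
  [[36,58,0],0,0],
  [[36,58,0],0,0],
])

```text
clock: 13.98
position: [0.6308, -0.0547, 0.1532]
ee_rot: [0.633, 0.549, 0.444, -0.317]
contact_force: [-31.4, -9.6, 26.7]
width: -0.0001
```

```bash
python3 lv.py  "[42,-85,151]"; python3 -c "
from h import *
import cv2
im=viewer.get_image('wrist'); cv2.imwrite('pics/w10.png',im[:,:,::-1])
c=viewer.get_calibration('wrist')
from lv import BW
for a in (.23,.35,.69,.8): print(a,proj(c,BW([130*np.sin(a-.35),-85,60+130*np.cos(a-.35)])))"
```

```text
[42,-85,151] [ 0.639  -0.0529  0.151 ]
q [-0.318  0.243  1.851  0.328  0.701  0.821] pos [ 0.6308 -0.0547  0.1532] x [ 0.404  0.086 -0.911] z [ 0.214 -0.977  0.003]
shift [5.5 6.7 0. ] turn -0.00531130325246032 dist 8.7
block pos [ 33.6 -84.9 153.2] F block [-32.8  -2.3  26.7] 13.9833
block pos [ 33.5 -84.9 153.4] F block [-31.5  -0.3  24.6] 14.0333
0.23 [277.10325158 399.6012363 ]
0.35 [276.67288818 357.47482794]
0.69 [275.49798638 243.46712546]
0.8 [275.18795455 213.66175925]
```

View pics/w10.png

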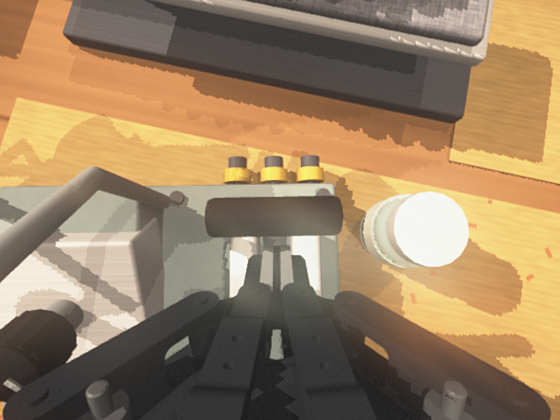

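move_arm([
  [[-3,-15,0],0,0],
  [[-8,-35,0],0,0],
  [[-15,-55,0],0,0],
  [[-35,-80,0],0,0],
  [[-65,-100,0],0,0],
  [[-100,-110,0],0,0],
  [[-140,-110,0],0,0],
  [[-140,-110,0],0,0],
])

```text
clock: 14.7
position: [0.478, -0.0907, 0.2428]
ee_rot: [0.637, 0.55, 0.438, -0.316]
contact_force: [1.3, -0.7, 0.8]
width: 0.0001
```

```bash
python3 lv.py; python3 -c "
from h import *
import cv2
from lv import BW
for n in ('wrist','scene','top'):
  im=viewer.get_image(n); cv2.imwrite('pics/%s11.png'%n,im[:,:,::-1])
  c=viewer.get_calibration(n)
  print(n,[r['centre'] for r in finder.trace('lever_grip',n)[:1]])
  for a in (0.3,.69,.76,.83): print(a,proj(c,BW([130*np.sin(a-.35),-85,60+130*np.cos(a-.35)])))
a=cv2.imread('pics/top11.png')[130:240,205:335]; b=cv2.imread('pics/scene11.png')[170:300,240:360]
cv2.imwrite('pics/z11.png',np.hstack([cv2.resize(a,(390,330)),cv2.resize(b,(360,390))[:330]]))"
```

```text
block pos [-123.4  -85.7  242.8] F block [ 1.2 -1.   0.8] 14.7
block pos [-123.4  -85.7  242.8] F block [ 1.2 -1.   0.8] 14.7
wrist [[271.1, 42.9]]
0.3 [272.36450559  94.6242002 ]
0.69 [271.62135959  38.01002556]
0.76 [271.51686466  30.87124114]
0.83 [271.42354567  24.78954373]
scene [[306.3, 254.4]]
0.3 [289.54893071 238.1891792 ]
0.69 [304.5021     245.99384846]
0.76 [307.02152055 247.67531942]
0.83 [309.45086879 249.41763896]
top [[290.2, 166.9]]
0.3 [292.87441668 173.63406682]
0.69 [288.9987649  157.47069876]
0.76 [288.3129711  154.92981887]
0.83 [287.6411847  152.53902957]
```

View pics/wrist11.png

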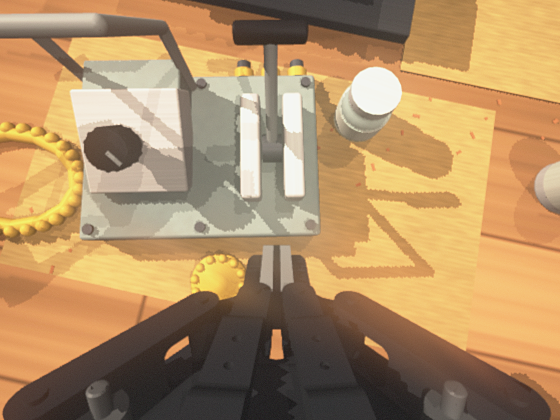

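View pics/z11.png

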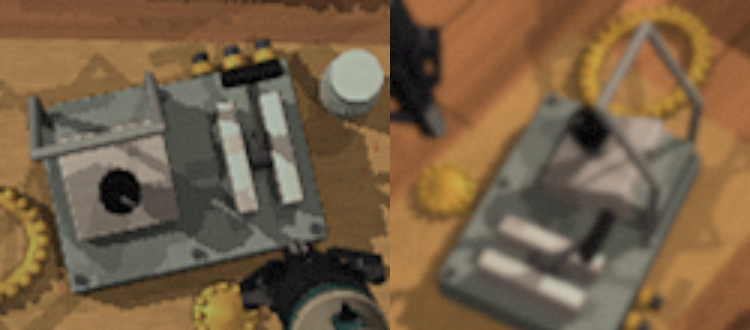

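View pics/top11.png

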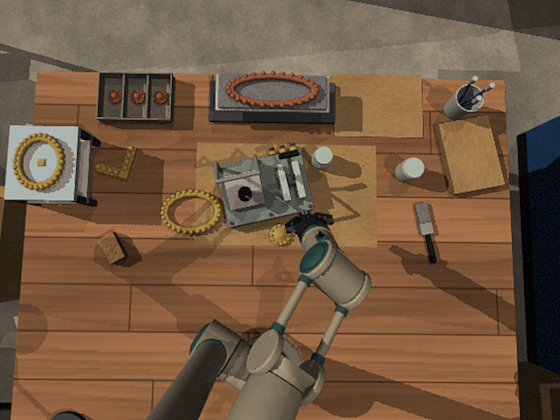

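```bash
python3 - <<'E'
from h import *
from lv import BW
import cv2
c=viewer.get_calibration('wrist')
a=cv2.imread('pics/wrist11.png')[110:190,70:170]; cv2.imwrite('pics/kz.png',cv2.resize(a,(700,560),interpolation=cv2.INTER_CUBIC))
ax=np.array([-np.sin(.436),0,np.cos(.436)]); ex=np.array([np.cos(.436),0,np.sin(.436)])
kt=np.array([-16,65,119])+16*ax
for th in (-2.0,-2.2,-2.3,-2.4,-2.5):
    for r in (0,6,17): 
        p=kt+r*(np.cos(th)*ex+np.sin(th)*np.array([0,1,0])); u=proj(c,BW(p)); print(th,r,u.round(1),((u-[70,110])*7).round(0))
E
```

```text
block pos [-124.7  -82.4  233.9] F block [0.5 0.1 0.4] 15.0
-2.0 0 [106.3 137.6] [254. 193.]
-2.0 6 [113.  140.5] [301. 213.]
-2.0 17 [125.3 145.6] [387. 249.]
-2.2 0 [106.3 137.6] [254. 193.]
-2.2 6 [112.6 141.7] [298. 222.]
-2.2 17 [123.9 148.9] [377. 273.]
-2.3 0 [106.3 137.6] [254. 193.]
-2.3 6 [112.2 142.2] [296. 225.]
-2.3 17 [122.9 150.5] [370. 283.]
-2.4 0 [106.3 137.6] [254. 193.]
-2.4 6 [111.8 142.7] [293. 229.]
-2.4 17 [121.8 151.8] [362. 293.]
-2.5 0 [106.3 137.6] [254. 193.]
-2.5 6 [111.4 143.1] [290. 232.]
-2.5 17 [120.5 153.1] [354. 301.]
```

View pics/kz.png

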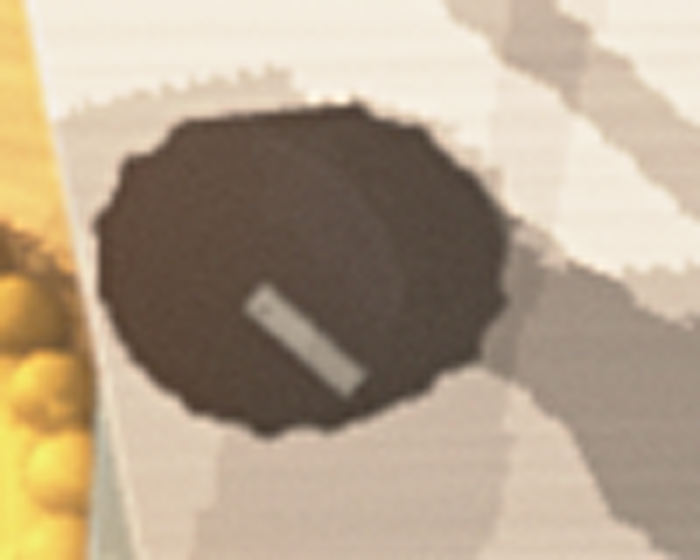

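```bash
python3 -c "
from h import *
s=manip.get_state(); print(s['clock'],s['qd'].round(4),s['contact_force'],s['position'])
print(manip.sign_off())"
```

```text
15.0 [0.0025 0.0078 0.003  0.0008 0.0022 0.0008] [0.42411149 0.16412334 0.39294868] [ 0.47596558 -0.08777929  0.23386634]
the job is handed in; nothing more can be done
None
```

The knob is unscrewed and the lever is in float. I handed the job in at 15.0 s with the gripper clear of everything and about 0.6 N on the wrist sensor.

- **Tilting the tool:** moves can only turn the tool about its own axis. I got the 25° lean by repeatedly asking for poses just beyond the arm's reach, then brought the tool in along the knob's axis. It passed clear of the guard hoop.
- **Knob:** it gave clockwise seen from above, so the thread is left-handed, the negative side of the knob joint. I turned the gripper 2.45 rad, just past the stop at 2.4. The knob's mark then read about -2.3 rad in the wrist picture, about 0.1 rad short of the stop. That is within what I can read from the picture and beyond the 2.0 that counts as unscrewed.
- **Lever:** I pushed it with closed fingers through the middle notch and past the detent to the end stop. The wrist force there was about 41 N, pressing with the fingertips. After I backed off, the wrist picture put the lever at about 0.75 rad, inside float.
- **Disagreement:** the networks' lever positions disagreed with the model. The scene view was 7–8 pixels lower and the top view 9–14 rows off. I think the mask took in the shaft, and the pictures themselves show the handle at the back.
- **Bench pieces:** in the last top view they look where they were, and nothing was touched as far as I could tell. I judged that by eye and did not measure it.

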